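# Hang the loaded fittings till in the bench box

### The arm

A 6-joint arm with a two-finger parallel gripper is mounted at the origin on the work surface. World frame = base frame: x ahead of the robot, y to its left, z up, the work surface at z = 0. Lengths are in m, angles in degrees, forces in N, time in s.
With the tool pointing down it reaches from about 0.4 to 0.925 m from the base axis. Payload 12.5 kg.
Tool frame: the origin (TCP) lies at the very end of the fingers, on their centre line; the grasp point (between the pads) lies 19 mm behind it (env.grasp_offset is the distance from the TCP to the grasp point, in m); z points along the fingers, y is the direction in which the jaws open and shut (so a half turn about z gives the same grasp; the last joint's range is limited). The gripper opens to 95 mm and grips with 3 to 60 N. Pads are 20 mm wide; open, the fingers measure 119 mm over their backs; the gripper's body (75 mm by 180 mm) begins 59 mm behind the grasp point.
Start: joints at [-79.16, 28.126, 89.318, -0, 62.55, -6.05], TCP at [0.182, -0.598, 0.215] pointing down, gripper open.
Joint ranges: [-177.58, 177.58], [-47.91, 125.51], [2.72, 160], [-65.01, 245.01], [3.68, 167.84], [-153.87, 153.87]. Speed limits (degrees/s): [127.2, 127.2, 159.86, 180, 180, 180].

### API

Orientations are given as [roll, pitch, yaw] about the fixed x, y, z axes, in that order (R = Rz(yaw) Ry(pitch) Rx(roll)).
In Python, from plant import env, planner, imaging, telemetry gives the robot as it stands. The module is installed in compiled form; this text tells all that it offers. Calls block until the motion is done:
- env.reach(position, orientation): joint-space move of the TCP to a pose.
- env.movel(position, orientation=None, vel=0.15, until_force=None): straight line of the TCP; orientation=None keeps the orientation; vel is the mean speed in m/s. With until_force (N) it stops when the force on the tool has changed by that much, and returns True; else False.
- env.move_joints(angles): joint-space move.
- env.set_gripper(opening, force=None): finger opening in m; force is the grip in N (None keeps the last); returns when the fingers have stopped.
- env.wait(seconds).
- planner.inverse_kinematics(position, orientation): joint angles nearest the present ones, or None.
- imaging.capture(name): name is "scene" or "top"; returns a dict with "img" (384x512x3 uint8, red, green, blue), "vfov" (degrees; the focal length in pixels is half the picture's height over the tangent of half this angle, whatever the lens; pixels are square), "cx", "cy" (the principal point, pixels), "camera_from_world" (4x4, takes a point from world to camera coordinates). Camera axes: x right, y down, z forward; pixel columns grow to the right and rows downward; lengths in m; the calibration is good to about 2 mm. A picture is of the moment at which its call begins. There is no depth.
A pose or a line that the arm cannot do raises env.Unreachable and nothing moves.
- env.finish_job(): hands the job in, once; it reports no verdict.
Readings, each from a call of its own:
- telemetry.current_clock(): time.
- telemetry.current_q(): joint angles.
- telemetry.current_dq(): joint speeds.
- telemetry.current_joint_efforts(): joint torques, N m.
- telemetry.current_eef_pos(): TCP position.
- telemetry.current_tool_rot(): TCP orientation.
- telemetry.current_ft_force(): force on the tool from outside, world axes, zero at the start.
- telemetry.current_wrist_torque(): the same for the moment, N m.
- telemetry.current_width(): finger opening in m.
Only numpy, scipy, OpenCV 4.12 (cv2) and the standard library are available. Lean on these libraries where they do the work, as an engineer would, in place of code of your own. Each camera call takes 0.05 s, during which the arm holds its last target. There are 200 camera calls.

### The job

Hang the dark wooden till of brass fittings inside the oak bench box, with the bent brass lips at its two ends hooked over the box's end walls, and let go; lower it gently. Its grip rail has just been reglued, so pinch it only lightly, and one of the two locks in it is solid and the other an empty case: find where the till balances with a small trial lift, shift your grip there, and carry it level. Everything in the till stays in it, and all else on the bench stays where it is.

Things in the scene. Friction and masses are not known exactly. Their poses are not given: they have to be found in the camera images.
- till: Loose dark wooden tray, 318 long (x) x 120 wide (y), walls 40 high, with a raised grip rail along its middle and a bent brass lip at each end (372 over the lips). Origin: centre of its underside; z up. Loaded 0.7 to 0.92 kg; it balances 35 to 70 mm from its middle, towards one end or the other, which cannot be told by eye.
- rail (a point): Middle of the top edge of the till's grip rail, 80 mm above the till's underside. The rail runs 230 mm along the till's x, is 10 mm thick (along y) with flat upright sides; its upper 26 mm stand free above the tray, nothing beside it above 43 mm. Its glue is green: it bears a pinch of about 15 N from each finger, and is spoiled by 20 N.
- lip_a (a point): Underside of the brass lip at the till's +x end, 171 mm from the till's middle and 40 mm above its underside, at the middle of the slot that straddles the wall. Lip 60 wide, 3 thick; the slot between the tray's end and the bent-down tip is 24 mm wide (along x); the tip hangs 12 mm below this point.
- lip_b (a point): The same point of the same lip at the till's -x end.
- benchbox: Heavy open-topped oak box that does not move, 354 long (x) x 214 wide (y) x 120 high, walls 12 thick, inside 330 x 190, 110 deep. Origin: centre of its underside; z up. The till may hang either way round and anywhere across the width (35 mm to spare each side); lengthwise it has 6 mm play each way.
- rim_a (a point): Middle of the top of the box's +x end wall, 120 mm above the bench, centred in the wall's 12 mm thickness: a lip goes over it.
- rim_b (a point): The same point on the box's -x end wall.
- lock_a: Brass box lock, 53 x 92 x 18 mm, lying in the bay at one end of the till, about 118 mm from its middle. Origin: centre of its underside. One of lock_a and lock_b is solid, the other an empty case; they look alike.
- lock_b: Brass box lock of the same looks and size, in the bay at the till's other end.
- hinge_a: Brass butt hinge, 60 x 38 x 6 mm, lying in one of the two channels beside the till's rail. Origin: centre of its underside.
- hinge_b: The same kind of hinge in the other channel.
- chisel: Wide chisel, 280 mm long, lying between till and box along x. Bystander.
- paring_chisel: Narrow chisel, 310 mm, lying along x at the right side of the bench. Bystander.
- pliers: Pliers with red dipped handles, 190 mm, lying near the robot. Bystander.
- polish_jar: Amber jar, 68 mm across, 85 high, left side. Bystander.
- wax_tin: Flat round tin, 84 mm across, 30 high, left side. Bystander.
- cork_block: Cork sanding block, 110 x 60 x 22 mm, lying on the floor of the bench box, well below the hung till. Bystander.
Mind the look-alikes: they are no part of the job. What is shaped like the lock_b but red is not meant.

How it is judged (in metres and radians):
On the way:
1. the till is lifted clear of the bench in the fingers, level (height (world z) of till above 0.05 m and angle between till's own z axis and vertical below 0.1 rad and contact force between the fingers and till above 2 N), for 0.2 s.
At the end, for the whole second after the job is handed in: The till hangs at rest inside the bench box by both lips: underside 80 mm (+-4) above the bench, centred lengthwise within 9 mm, square to the box within 0.06 rad, level within 0.03 rad, locks and hinges still lying in it (x of till in the frame of benchbox between -0.009 and 0.009 m and y of till in the frame of benchbox between -0.042 and 0.042 m and z of till in the frame of benchbox between 0.076 and 0.084 m and angle between the x axis of till and the x axis of benchbox, either way round below 0.06 rad and angle between till's own z axis and vertical below 0.03 rad and linear speed of till below 0.02 m/s and contact force between till and benchbox above 2 N and x of lock_a in the frame of till between -0.155 and 0.155 m and y of lock_a in the frame of till between -0.055 and 0.055 m and z of lock_a in the frame of till between -0.005 and 0.03 m and x of lock_b in the frame of till between -0.155 and 0.155 m and y of lock_b in the frame of till between -0.055 and 0.055 m and z of lock_b in the frame of till between -0.005 and 0.03 m and x of hinge_a in the frame of till between -0.155 and 0.155 m and y of hinge_a in the frame of till between -0.055 and 0.055 m and z of hinge_a in the frame of till between -0.005 and 0.03 m and x of hinge_b in the frame of till between -0.155 and 0.155 m and y of hinge_b in the frame of till between -0.055 and 0.055 m and z of hinge_b in the frame of till between -0.005 and 0.03 m); the robot touches nothing.
It fails at once if the till is tipped more than 0.2 rad (11 degrees) (angle between till's own z axis and vertical above 0.2 rad).
It fails at once if the reglued rail is pinched with more than about 20 N per finger (contact force between the fingers and till above 40 N).
It fails at once if the till is knocked or dropped against the box (contact force between till and benchbox above 80 N).
It fails at once if a lock or hinge leaves the till (not ((x of lock_a in the frame of till between -0.155 and 0.155 m and y of lock_a in the frame of till between -0.055 and 0.055 m and z of lock_a in the frame of till between -0.005 and 0.03 m) and (x of lock_b in the frame of till between -0.155 and 0.155 m and y of lock_b in the frame of till between -0.055 and 0.055 m and z of lock_b in the frame of till between -0.005 and 0.03 m) and (x of hinge_a in the frame of till between -0.155 and 0.155 m and y of hinge_a in the frame of till between -0.055 and 0.055 m and z of hinge_a in the frame of till between -0.005 and 0.03 m) and (x of hinge_b in the frame of till between -0.155 and 0.155 m and y of hinge_b in the frame of till between -0.055 and 0.055 m and z of hinge_b in the frame of till between -0.005 and 0.03 m))).
It fails at once if a bystander is disturbed (distance of any of chisel, paring_chisel, pliers, polish_jar, wax_tin, cork_block from where it was at the start of the episode above 0.015 m).
It also fails if it takes over 72 s, if anything falls off the work surface, if the arm or the gripper's body presses on something with over 40 N, if the wrist force passes 120 N, or if a joint passes its speed limit or range.

## Working session

There is one attempt and no reset: what is moved stays moved. The work goes in short steps, each a Python script; the robot and the scene stay as the last script left them, time stands still between calls to the robot, and variables do not carry over. Pictures are saved under pics/ and viewed, about 8 in all and at most 12, crops included, and the job is handed in when it is done.

```bash
mkdir -p pics; cat > h.py <<'E'
from plant import env, planner, imaging, telemetry
import numpy as np, cv2
def cap(n,f):
    d=imaging.capture(n); cv2.imwrite(f,cv2.cvtColor(d["img"],cv2.COLOR_RGB2BGR))
    np.savez(f[:-4]+".npz",**{k:d[k] for k in("img","vfov","cx","cy","camera_from_world")}); return d
def ray(d,u,v,z):
    f=d["img"].shape[0]/2/np.tan(np.radians(float(d["vfov"]))/2); T=d["camera_from_world"]
    R=T[:3,:3]; c=-R.T@T[:3,3]; r=R.T@np.array([(u-d["cx"])/f,(v-d["cy"])/f,1]); return c+r*(z-c[2])/r[2]
def proj(d,p):
    f=d["img"].shape[0]/2/np.tan(np.radians(float(d["vfov"]))/2); T=d["camera_from_world"]
    q=T[:3,:3]@np.array(p)+T[:3,3]; return np.array([d["cx"]+f*q[0]/q[2],d["cy"]+f*q[1]/q[2]])
E
python3 - <<'E'
from h import *
for n in("top","scene"):
    d=cap(n,f"pics/{n}0.png"); T=d["camera_from_world"]; print(n,d["vfov"],d["cx"],d["cy"],np.round(T,3).tolist(), -T[:3,:3].T@T[:3,3])
    cv2.imwrite(f"pics/{n}0b.png",cv2.resize(cv2.imread(f"pics/{n}0.png"),(800,600),interpolation=cv2.INTER_CUBIC))
print(telemetry.current_clock(),telemetry.current_eef_pos(),telemetry.current_tool_rot(),telemetry.current_ft_force())
E
```

```text
top 45.689883303599146 257.1575989606949 185.18704912221665 [[0.001, -1.0, 0.021, -0.019], [-0.997, -0.003, -0.072, 0.501], [0.072, -0.021, -0.997, 1.471], [0.0, 0.0, 0.0, 1.0]] [0.39350224 0.01291467 1.50357062]
scene 53.448295970388784 264.298905550681 184.88309349487102 [[-0.122, 0.992, -0.016, 0.052], [0.78, 0.085, -0.62, -0.314], [-0.614, -0.088, -0.785, 1.571], [0.0, 0.0, 0.0, 1.0]] [1.21526553 0.11301771 1.03958321]
0.1 [ 0.18157423 -0.59783699  0.21413049] [-1.79945503e+02 -6.90148993e-03  1.68907499e+01] [-0.3922589   0.19279949  0.19679687]
```

View pics/top0b.png

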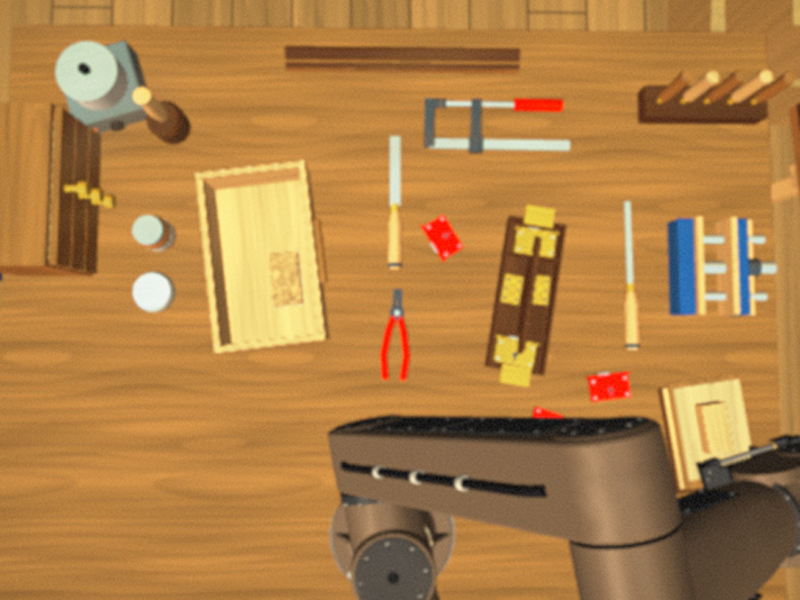

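View pics/scene0b.png

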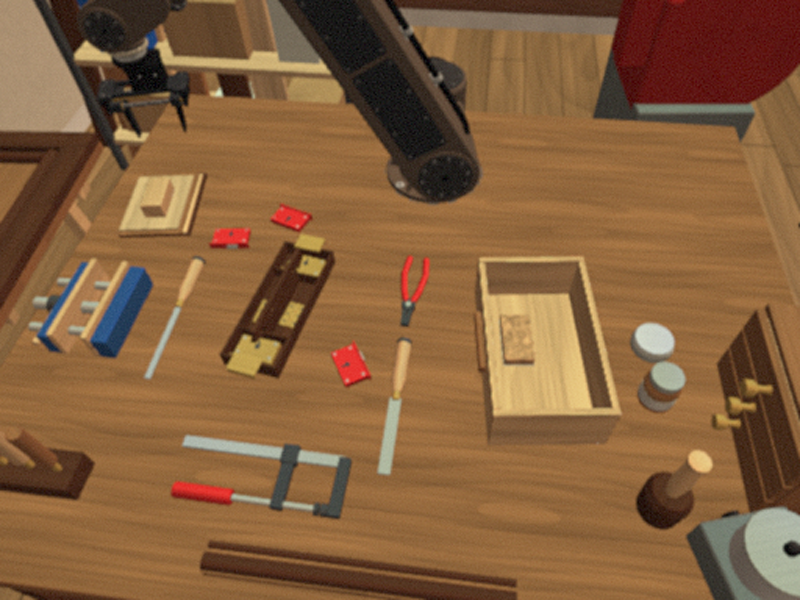

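The top view (800x600 scale) shows the till with its lips at (540,214) and (516,375), and the box with rim corners at (196,174), (305,162), (326,339) and (216,351). The red locks at (441,237), (609,387) and (548,412) are decoys. The brass locks inside the till are the ones meant.

```bash
python3 - <<'E'
import cv2,numpy as np
i=cv2.imread("pics/top0.png")
a=i[98:230,118:213]; b=i[124:256,300:375]
s=4.5
o=np.hstack([cv2.resize(a,None,fx=s,fy=s,interpolation=cv2.INTER_CUBIC),cv2.resize(b,None,fx=s,fy=s,interpolation=cv2.INTER_CUBIC)])
print(o.shape); cv2.imwrite("pics/crop1.png",o)
E
```

```text
(594, 766, 3)
```

View pics/crop1.png

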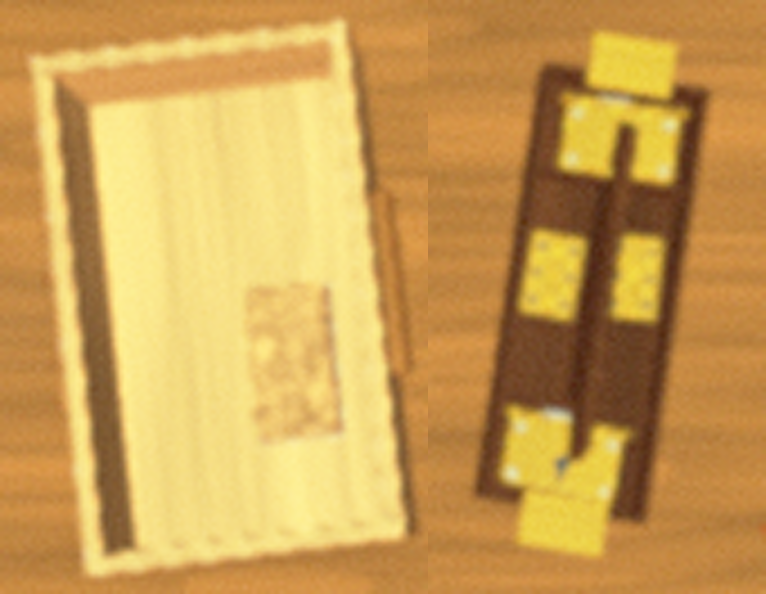

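```bash
cat > fit.py <<'E'
from h import *
from scipy.optimize import least_squares
d=dict(np.load("pics/top0.npz"))
def fit(P,C,ox,x0,sx=4.5,oy=0):
    px=np.array([[ox[0]+(x-ox[2]+.5)/4.5-.5,ox[1]+(y+.5)/4.5-.5] for x,y in C])
    def res(p):
        c,s=np.cos(p[2]),np.sin(p[2])
        return np.concatenate([proj(d,[p[0]+c*a-s*b,p[1]+s*a+c*b,z])-q for (a,b,z),q in zip(P,px)])
    r=least_squares(res,x0); return r.x,r.fun.reshape(-1,2)
B=[(.177,.107,.12),(.177,-.107,.12),(-.177,-.107,.12),(-.177,.107,.12)]
x,f=fit(B,[(30,58),(343,22),(408,535),(90,575)],(118,98,0),[.6,.3,0]); print("box",x,np.degrees(x[2]),f.round(1).tolist())
T=[(.186,.03,.043),(.186,-.03,.043),(-.186,.03,.043),(-.186,-.03,.043),(.159,.06,.04),(.159,-.06,.04),(-.159,-.06,.04),(-.159,.06,.04),(.115,0,.08),(-.115,0,.08)]
C=[(594,32),(678,42),(520,544),(603,556),(542,66),(708,90),(643,522),(477,495),(628,125),(577,460)]
y,f=fit(T,C,(300,124,427),[.5,-.2,0]); print("till",y,np.degrees(y[2]),f.round(1).tolist())
E
python3 fit.py
```

```text
box [0.5603324  0.26147144 0.13263602] 7.599484279850098 [[0.1, 0.2], [0.1, -0.4], [-0.1, -0.1], [-0.2, 0.3]]
till [ 0.48979618 -0.27524533 -0.15749303] -9.023686103356734 [[-0.5, -0.0], [-1.0, 0.7], [-0.9, -0.1], [-0.9, 0.2], [0.6, -0.8], [0.1, -0.2], [0.5, 0.8], [0.5, 0.8], [0.4, 0.5], [1.1, -1.9]]
```

```bash
cat >> h.py <<'E'
TILL=np.array([.4898,-.2752]); TY=-9.02
BOX=np.array([.5603,.2615]); BY=7.60
def ax(deg): return np.array([np.cos(np.radians(deg)),np.sin(np.radians(deg))])
def W(n=10):
    F=[];M=[]
    for _ in range(n):
        env.wait(.02); F.append(telemetry.current_ft_force()); M.append(telemetry.current_wrist_torque())
    return np.mean(F,0),np.mean(M,0)
def st(s=""): print(s,"t",round(telemetry.current_clock(),2),"p",np.round(telemetry.current_eef_pos(),4),"rot",np.round(telemetry.current_tool_rot(),2),"w",round(telemetry.current_width(),4))
E
python3 - <<'E'
from h import *
env.set_gripper(.05)
o=[180,0,TY]
env.reach([*TILL,.15],o); st()
env.movel([*TILL,.049],o,vel=.08); st()
F0,M0=W(); print(F0,M0)
env.set_gripper(.0,force=12); st("closed")
F1,M1=W(); print(F1,M1)
for z in(.052,.055):
    env.movel([*TILL,z],o,vel=.02); env.wait(.2); F,M=W()
    a=ax(TY); n=np.array([-a[1],a[0]])
    print(z,F-F0,M-M0,"moment about till y:",(M-M0)[:2]@n)
st(); 
d=cap("scene","pics/s1.png"); cap("top","pics/t1.png")
E
```

```text
t 2.66 p [ 0.4897 -0.2759  0.1501] rot [ 1.7999e+02 -2.0000e-02 -9.0400e+00] w 0.0496
 t 4.07 p [ 0.49   -0.2753  0.0495] rot [ 1.7998e+02 -4.0000e-02 -9.0200e+00] w 0.05
[0.07578741 0.14089684 0.07617772] [0.02781508 0.02547763 0.00476071]
closed t 4.96 p [ 0.4898 -0.2754  0.049 ] rot [ 1.7999e+02 -2.0000e-02 -9.0400e+00] w 0.0098
[-0.5256893  -3.52950006 -1.50403402] [-0.55494346  0.11210704 -0.16825342]
0.052 [-2.24277401  0.74587073 -4.84096815] [0.1405108  0.43427831 0.02661274] moment about till y: 0.4509370560586989
0.055 [ 0.42652645  0.33146081 -4.41615855] [ 0.11089641 -0.24095788  0.06726056] moment about till y: -0.22059186223678842
 t 6.46 p [ 0.49   -0.2753  0.0551] rot [ 1.7999e+02 -3.0000e-02 -9.0200e+00] w 0.01
```

```bash
python3 - <<'E'
import cv2,numpy as np
L=[]
for f in("scene0","s1"):
    L.append(cv2.resize(cv2.imread(f"pics/{f}.png")[135:250,130:225],None,fx=4.2,fy=4.2,interpolation=cv2.INTER_CUBIC))
cv2.imwrite("pics/c2.png",np.hstack(L))
E
```

```text
(no output)
```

View pics/c2.png

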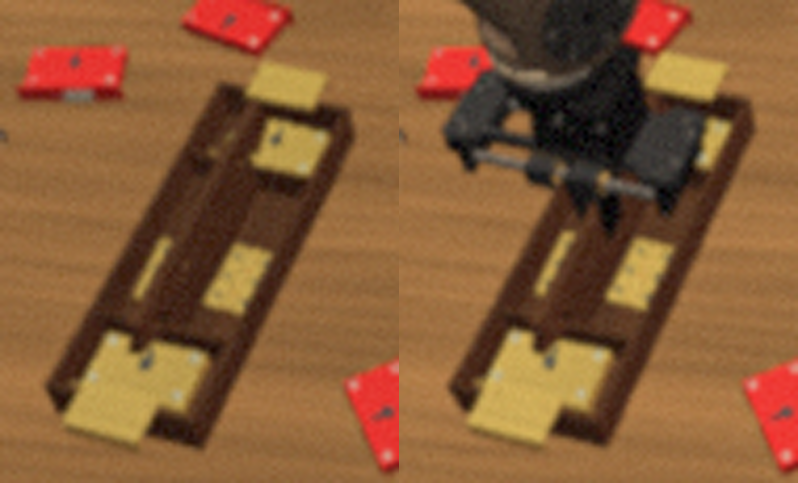

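Compared with the picture before the lift, the near (+x) lip stays at about (115,412). The -x lip rises about 10 crop px, from (288,88) to (287,77). The +x end is therefore the heavy one, so I shift the grip about 52 mm towards +x and lift again.

```bash
cat >> h.py <<'E'
def mom(F,M,L=.158):
    a=ax(TY); n=np.array([-a[1],a[0]]); return M[:2]@n+L*(F[:2]@a)
E
python3 - <<'E'
from h import *
o=[180,0,TY]
env.movel([*TILL,.049],o,vel=.02); env.set_gripper(.03); 
p=TILL+.052*ax(TY)
env.movel([*p,.049],o,vel=.08); env.wait(.2); F0,M0=W()
env.set_gripper(0,force=13); st("closed")
for z in(.052,.055,.059):
    env.movel([*p,z],o,vel=.02); env.wait(.4); F,M=W(20); F-=F0;M-=M0
    print(z,F,M,"mom",mom(F,M),"offset mm",-1000*mom(F,M)/F[2])
st(); 
cap("scene","pics/s2.png"); cap("top","pics/t2.png")
L=[]
for f in("scene0","s2"):
    L.append(cv2.resize(cv2.imread(f"pics/{f}.png")[135:250,130:225],None,fx=4.2,fy=4.2,interpolation=cv2.INTER_CUBIC))
cv2.imwrite("pics/c3.png",np.hstack(L))
E
```

```text
closed t 9.25 p [ 0.5412 -0.2833  0.049 ] rot [-180.      0.     -9.02] w 0.0098
0.052 [ 0.1131023  -0.05718084 -8.77073987] [ 0.03781221  0.06623336 -0.01080899] mom 0.09040807410432088 offset mm 10.307918760960773
0.055 [ 0.09306736 -0.12208246 -8.50703842] [ 0.03264702  0.06579152 -0.00644801] mom 0.08764321704275709 offset mm 10.302435782620528
0.059 [-0.14265627 -0.30708208 -8.77343296] [ 0.0202473   0.06314186 -0.01122266] mom 0.05088118813896712 offset mm 5.79946166798801
 t 12.4 p [ 0.5412 -0.2833  0.059 ] rot [-180.     -0.     -9.02] w 0.0101
```

View pics/c3.png

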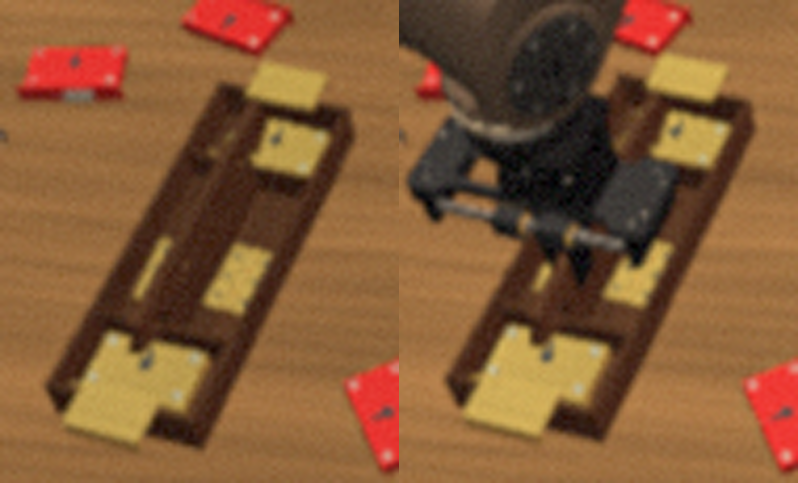

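The whole 8.7 N hangs now, with both lips up. The balance lies roughly 8 mm further towards +x, so I regrip there and then lift to carry height.

```bash
python3 - <<'E'
from h import *
o=[180,0,TY]
p=TILL+.052*ax(TY)
env.movel([*p,.049],o,vel=.02); env.set_gripper(.03)
p=TILL+.060*ax(TY)
env.movel([*p,.049],o,vel=.05); env.wait(.2); F0,M0=W()
env.set_gripper(0,force=14); st("closed")
for z in(.055,.12):
    env.movel([*p,z],o,vel=.03); env.wait(.4); F,M=W(20); F-=F0;M-=M0
    print(z,F,M,"offset mm",-1000*mom(F,M)/F[2])
env.movel([*p,.215],o,vel=.06)
st(); 
cap("scene","pics/s3.png"); cap("top","pics/t3.png")
a=cv2.imread("pics/s3.png")[70:240,120:260]; b=cv2.imread("pics/t3.png")[110:280,290:420]
cv2.imwrite("pics/c4.png",cv2.resize(np.hstack([a,b]),None,fx=2.95,fy=2.95,interpolation=cv2.INTER_CUBIC))
E
```

```text
closed t 14.9 p [ 0.549  -0.2846  0.049 ] rot [-180.      0.     -9.02] w 0.01
0.055 [ 0.30809568  0.03323552 -8.53453121] [ 0.0186724  -0.02410042  0.01989161] offset mm 3.0908446613780103
0.12 [ 0.22132666 -0.04568808 -8.50480576] [ 0.02035141 -0.00971118  0.01573788] offset mm 3.4414074983502823
 t 20.77 p [ 0.5489 -0.2845  0.2147] rot [-1.7998e+02  3.0000e-02 -9.0200e+00] w 0.0101
```

View pics/c4.png

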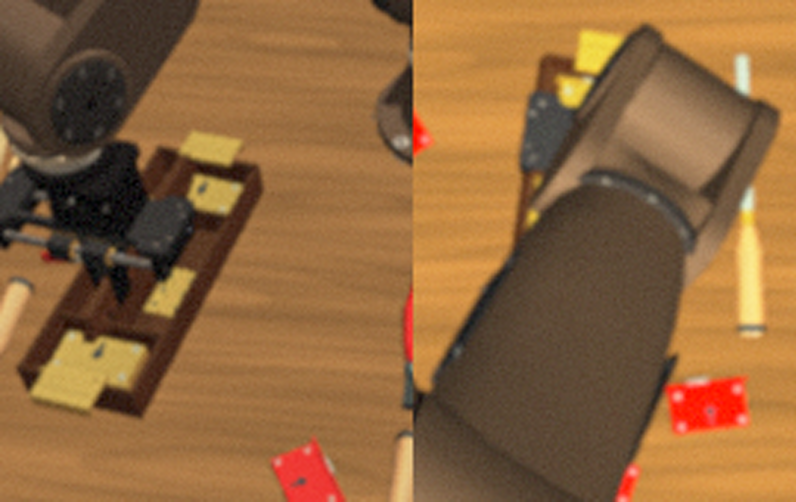

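```bash
cat > fit3.py <<'E'
from h import *
from scipy.optimize import least_squares
from scipy.spatial.transform import Rotation as R
def fit(d,P,px,x0,free):
    x0=np.array(x0,float)
    def full(q): x=x0.copy(); x[free]=q; return x
    def res(q):
        x=full(q); Rm=R.from_euler("ZYX",[x[3],x[4],0]).as_matrix()
        return np.concatenate([proj(d,x[:3]+Rm@np.array(a))-b for a,b in zip(P,px)])
    r=least_squares(res,x0[free],loss="soft_l1"); return full(r.x),res(r.x).reshape(-1,2)
TP=[(-.186,.03,.043),(-.186,-.03,.043),(.186,-.03,.043),(.186,.03,.043),(-.159,.06,.04),(.159,.06,0)]
if __name__=="__main__":
    d=dict(np.load("pics/s3.npz"))
    C=np.array([(243,142),(192,130),(30,397),(95,411),(263,171),(140,416)])
    px=(C+.5)/2.95-.5+[120,70]
    c=TILL
    for fr in([0,1,2,3,4],[0,1,4]):
        x,f=fit(d,TP,px,[*c,.166,np.radians(TY),0],fr); print(x[:3],np.degrees(x[3:]),f.round(1).tolist())
        print("offset of centre from tcp along/across",(x[:2]-[.5489,-.2845])@ax(TY),(x[:2]-[.5489,-.2845])@ax(TY+90))
    # box from scene image check
    d0=dict(np.load("pics/scene0.npz"))
    c,s=np.cos(np.radians(BY)),np.sin(np.radians(BY))
    for a,b in((.177,.107),(.177,-.107),(-.177,-.107),(-.177,.107)):
        q=proj(d0,[BOX[0]+c*a-s*b,BOX[1]+s*a+c*b,.12]); print("box corner @800:",(q+.5)*800/512-.5)
E
python3 fit3.py
```

```text
[ 0.48056595 -0.27797225  0.15360219] [-9.60280538  0.83275914] [[0.1, 0.0], [0.6, 0.8], [0.5, -0.4], [-1.8, -0.2], [-1.1, -1.9], [0.8, 1.4]]
offset of centre from tcp along/across -0.06851242594869256 -0.004266337245261299
[ 0.49131596 -0.27234431  0.166     ] [-9.02       -0.21127517] [[0.3, -0.0], [0.4, 0.8], [0.1, -0.4], [-1.7, -0.3], [-0.8, -2.0], [1.1, 1.6]]
offset of centre from tcp along/across -0.058777698532004714 0.0029773824564425172
box corner @800: [622.27465767 413.30990163]
box corner @800: [494.68669394 415.51469757]
box corner @800: [478.18064688 257.22517107]
box corner @800: [582.79418192 255.24823628]
```

```bash
python3 - <<'E'
from h import *
p=BOX+.060*ax(BY); o=[180,0,BY]
env.movel([*p,.215],o,vel=.1); env.movel([*p,.182],o,vel=.05); env.wait(.4)
st(); print(W()[0])
cap("scene","pics/s4.png"); cap("top","pics/t4.png")
a=cv2.imread("pics/s4.png")[120:300,285:405]; b=cv2.imread("pics/t4.png")[75:255,110:240]
cv2.imwrite("pics/c5.png",cv2.resize(np.hstack([a,b]),None,fx=3.2,fy=3.2,interpolation=cv2.INTER_CUBIC))
E
```

```text
t 27.81 p [0.6198 0.2694 0.1821] rot [-1.8e+02 -1.0e-02  7.6e+00] w 0.0099
[-0.03639934 -0.02341569 -8.79699216]
```

View pics/c5.png

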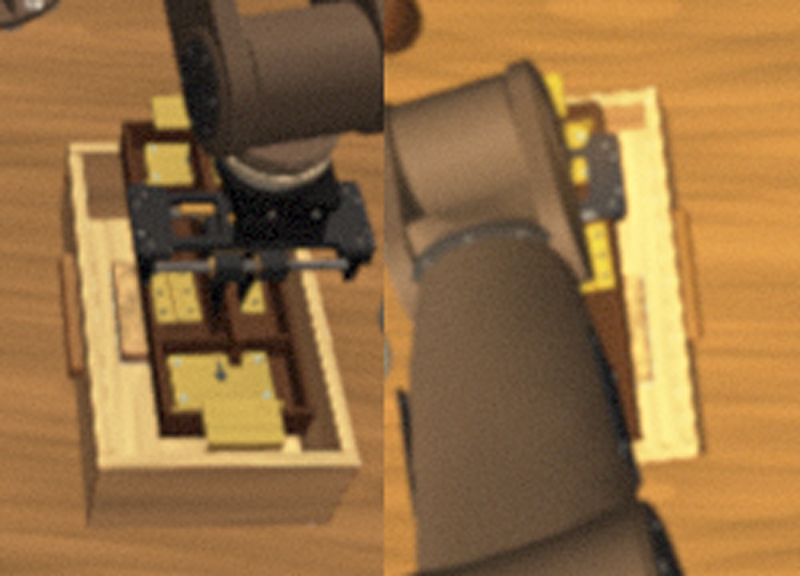

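```bash
python3 - <<'E'
from fit3 import *
d=dict(np.load("pics/s4.npz"))
cv=lambda C:(np.array(C)+.5)/3.2-.5+[285,120]
xb,f=fit(d,[(.177,-.107,.12),(.177,.107,.12),(-.177,-.107,.12)],cv([(100,467),(358,463),(68,145)]),[*BOX,0,np.radians(BY),0],[0,1,3]); print("box",xb,np.degrees(xb[3]),f.round(1).tolist())
P=[(.186,-.03,.028),(.186,.03,.028),(-.186,-.03,.043),(-.159,-.06,.04),(.159,-.06,0)]
C=cv([(207,450),(284,443),(155,97),(123,124),(163,437)])
for z0,fr in((.133,[0,1,3,4]),(.133,[0,1,3]),(.133,[0,1,2,3,4])):
    xt,f=fit(d,P,C,[*BOX,z0,np.radians(BY),0],fr)
    D=xt[:2]-xb[:2]; a=np.degrees(xb[3]); print("till",xt,np.degrees(xt[3:]),f.round(1).tolist(),"rel along/across mm",1000*D@ax(a),1000*D@ax(a+90),"rel yaw",np.degrees(xt[3])-a)
# earlier hover refit
d=dict(np.load("pics/s3.npz"))
P3=[(-.186,.03,.043),(-.186,-.03,.043),(.186,-.03,.028),(.186,.03,.028),(-.159,.06,.04),(.159,.06,0)]
px=(np.array([(243,142),(192,130),(30,397),(95,411),(263,171),(140,416)])+.5)/2.95-.5+[120,70]
x,f=fit(d,P3,px,[*TILL,.166,np.radians(TY),0],[0,1,3,4]); print(x,np.degrees(x[3:]),f.round(1).tolist(),(x[:2]-[.5489,-.2845])@ax(TY))
# lateral view of top: predicted pixel of lips/rims in t4 crop
d=dict(np.load("pics/t4.npz")); 
for n,X,Y,q in(("lip -y corner +x end",.186,-.03,.133+.043),("tray -y +x",.159,-.06,.173),("tray -y -x",-.159,-.06,.173)):
    p=BOX+X*ax(BY)+Y*ax(BY+90); u=proj(d,[*p,q]); print(n,(u-[110,75]+.5)*3.2-.5+[384,0])
E
```

```text
box [0.56062752 0.26002569 0.         0.12784325 0.        ] 7.324878555285049 [[-0.4, 0.0], [0.7, 0.2], [-0.3, -0.6]]
till [ 0.55959423  0.26379296  0.133       0.13014925 -0.02688441] [ 7.45700298 -1.54036314] [[0.4, -0.5], [0.2, 1.3], [-0.7, 0.6], [0.5, -0.7], [-0.5, -0.3]] rel along/across mm -0.5445491450374285 3.8682670265055394 rel yaw 0.13212442395243063
till [0.55780471 0.26377426 0.133      0.13468908 0.        ] [7.71711569 0.        ] [[0.5, 0.1], [0.1, 1.8], [-0.7, -0.6], [0.4, -1.8], [-0.5, -0.0]] rel along/across mm -2.3218460246148216 4.0778671442887555 rel yaw 0.39223713643989555
till [ 0.55082981  0.26544536  0.12124258  0.13618212 -0.00657925] [ 7.802661  -0.3769635] [[0.5, -0.5], [-0.1, 1.2], [-0.8, 0.6], [0.5, -0.6], [-0.2, -0.4]] rel along/across mm -9.026768960184814 6.624598980342581 rel yaw 0.47778244551520554
[ 0.48762686 -0.27482667  0.166      -0.1596647  -0.03258759] [-9.14811351 -1.86713163] [[0.2, 0.2], [0.5, 1.1], [0.8, 0.2], [-1.3, 0.3], [-0.9, -2.0], [0.2, -0.5]] -0.06203199741168409
lip -y corner +x end [562.35426106  73.04253318]
tray -y +x [598.76090085  98.43250224]
tray -y -x [640.29047876 440.48501149]
```

```bash
python3 - <<'E'
from h import *
p=BOX+.061*ax(BY); o=[180,0,BY]
env.movel([*p,.182],o,vel=.02); env.wait(.2); print(W()[0])
r=env.movel([*p,.129],o,vel=.02,until_force=2.5); print(r); st(); F,M=W(); print(F,M)
cap("scene","pics/s5.png"); cap("top","pics/t5.png")
a=cv2.imread("pics/s5.png")[120:300,285:405]; b=cv2.imread("pics/t5.png")[75:255,110:240]
cv2.imwrite("pics/c6.png",cv2.resize(np.hstack([a,b]),None,fx=3.2,fy=3.2,interpolation=cv2.INTER_CUBIC))
E
```

```text
[-0.10042889 -0.06983331 -8.43604969]
False
 t 31.49 p [0.6208 0.2696 0.1291] rot [-1.8e+02 -1.0e-02  7.6e+00] w 0.0105
[ 0.23906708  0.08649732 -8.67919392] [0.03703321 0.0181572  0.01744289]
```

View pics/c6.png

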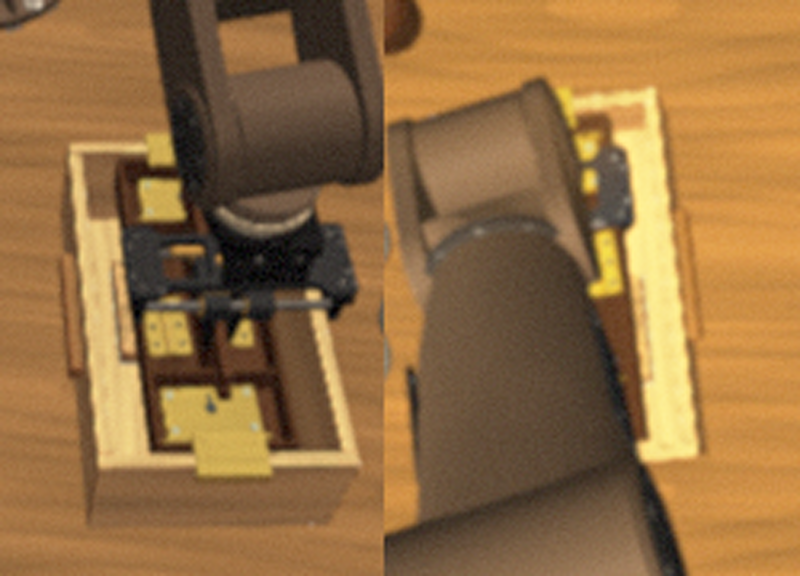

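Both lips straddle the end walls: the +x lip at (233,453) overhangs the near rim. The tips have passed the rims with no force, and the full weight is still in the hand. I keep lowering gently until the walls carry it.

```bash
python3 - <<'E'
from h import *
p=BOX+.061*ax(BY); o=[180,0,BY]
z=.129
while z>.1215:
    z-=.001; env.movel([*p,z],o,vel=.01); F,_=W(6); print(round(z,4),F.round(2))
    if F[2]>-1.5: break
st()
E
```

```text
0.128 [-4.64 -1.97  5.63]
 t 32.11 p [0.6208 0.2696 0.129 ] rot [-1.7999e+02 -5.0000e-02  7.6000e+00] w 0.0103
```

```bash
python3 - <<'E'
from h import *
p=BOX+.061*ax(BY); o=[180,0,BY]
env.wait(.3); print(W()); st()
env.movel([*p,.1285],o,vel=.01); env.wait(.3); print(W()); st()
cap("scene","pics/s6.png")
a=cv2.imread("pics/s5.png")[150:280,300:400]; b=cv2.imread("pics/s6.png")[150:280,300:400]
cv2.imwrite("pics/c7.png",cv2.resize(np.hstack([a,b]),None,fx=4,fy=4,interpolation=cv2.INTER_CUBIC))
E
```

```text
(array([-5.13120695, -2.08887069,  6.37252007]), array([-0.33896699,  0.99456006,  0.00362178]))
 t 32.58 p [0.6208 0.2696 0.129 ] rot [-1.7999e+02 -4.0000e-02  7.6000e+00] w 0.0101
(array([-4.93351823, -2.02446403,  5.5015245 ]), array([-0.32198199,  0.90879849,  0.00128636]))
 t 33.29 p [0.6208 0.2696 0.129 ] rot [-1.8e+02 -2.0e-02  7.6e+00] w 0.0102
```

View pics/c7.png

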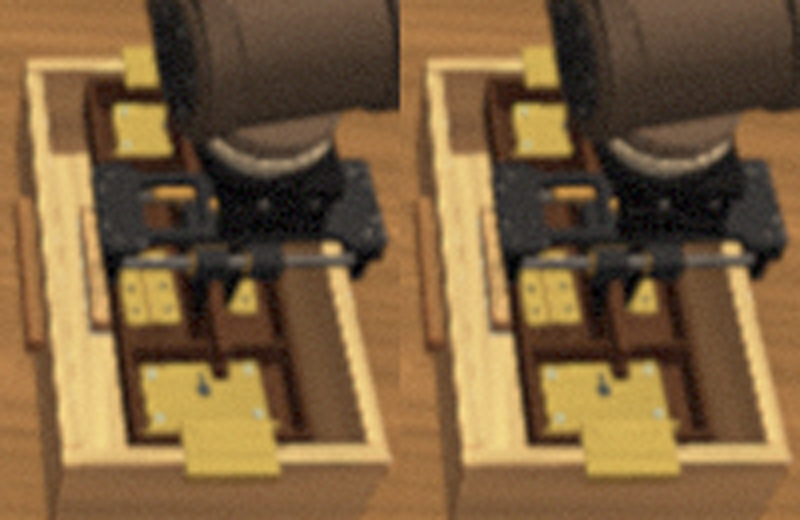

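```bash
python3 - <<'E'
from h import *
p=np.array(telemetry.current_eef_pos()); o=[180,0,BY]
env.movel([p[0],p[1],.1293],o,vel=.01); print(W()[0])
env.set_gripper(.016,force=5); env.wait(.2); print(W()[0])
env.set_gripper(.04)
env.movel([p[0],p[1],.30],o,vel=.1); st(); print(W()[0])
env.reach([.35,-.45,.35],[180,0,0]); env.wait(.5); st()
cap("scene","pics/s7.png"); cap("top","pics/t7.png")
a=cv2.imread("pics/s7.png")[150:300,290:400]; b=cv2.imread("pics/t7.png")[90:240,115:220]
cv2.imwrite("pics/c8.png",cv2.resize(np.hstack([a,b]),None,fx=3.7,fy=3.7,interpolation=cv2.INTER_CUBIC))
E
```

```text
[-1.59613175 -0.76393794 -2.38127084]
[ 0.28292545  0.01053711 -0.02212999]
 t 37.02 p [0.6207 0.2695 0.2994] rot [1.7999e+02 5.0000e-02 7.6000e+00] w 0.0403
[ 0.16270196  0.32478538 -0.20445137]
 t 40.41 p [ 0.35 -0.45  0.35] rot [-180.    0.    0.] w 0.0397
```

View pics/c8.png

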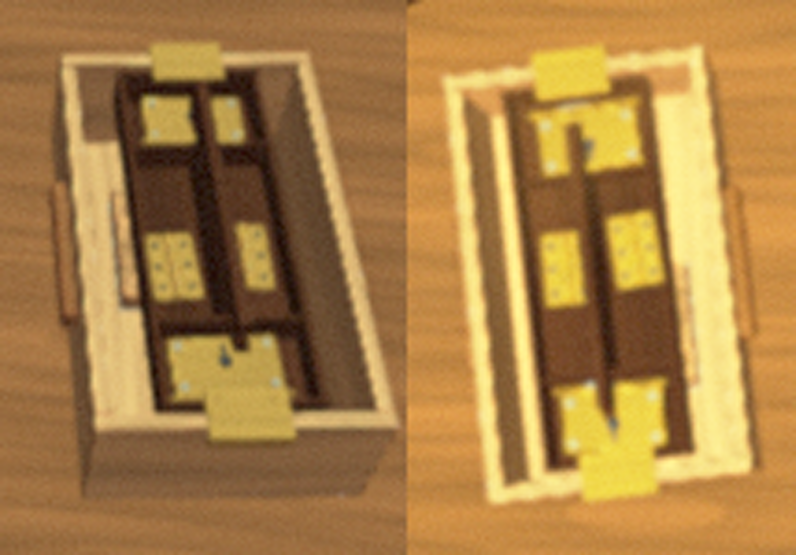

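```bash
python3 - <<'E'
from h import *
a=cv2.imread("pics/top0.png").astype(int);b=cv2.imread("pics/t7.png").astype(int)
D=cv2.GaussianBlur(np.abs(a-b).max(2).astype(np.float32),(5,5),0)
for n,(x,y) in dict(chisel=(394,200),paring=(629,275),pliers=(396,335),jar=(152,232),tin=(152,292)).items():
    x,y=int(x*.64),int(y*.64); print(n,D[y-20:y+20,x-10:x+10].max())
env.finish_job(); st()
E
```

```text
chisel 9.984375
paring 9.9453125
pliers 11.5234375
jar 10.042969
tin 9.578125
the job is handed in; nothing more can be done
the job is handed in; nothing more can be done
```

The till now hangs in the bench box by both brass lips, and I let go and handed the job in after about 40 s of the allowed 72 s. No verdict is reported, so this rests on my own checks.

**Finding the balance:** A trial lift at the middle showed the +x end was heavier. A second lift 52 mm towards that end took the whole 8.7 N. I moved the grip to 60 mm and carried the till from there with a 14 N grip.

**Lowering:** I stepped it down slowly until the end walls carried it. At contact I pressed down with at most about 6 N beyond the till's own weight. I eased that off before opening the fingers.

**Last checks:**
- **Position:** The final pictures show both lips over the end walls. The till is within about 2 mm of centre lengthwise and square to the box within about 0.2°.
- **Contents:** Both locks and both hinges are still in the till.
- **Bystanders:** Comparing first and last pictures, the chisels, pliers, jar and tin have not moved. The cork block is partly hidden under the till and was not checked; nothing reached down to it.
- **Disagreement:** Picture fits put the tilt during the carry anywhere from 0.2° to 1.9°, the pixel reading being coarse. I did not measure the final tilt or height as numbers; in the pictures the till looks level and seated.

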